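# Slide the carrier board home in the polishing frame and close the keeper

### The job

With the fingertips, push the wooden carrier board slowly along its rails towards the crossbar until it drops into the locating notches and lies flat, fully home. Then push the keeper's peg round so that the keeper bar points straight out over the board. Only push: never lift the board off the rails, do not touch the brass hub bolted on it, leave the things around the frame where they are, and finish clear of everything.

Things in the scene. Friction and masses are not known exactly. Their poses are not given: they have to be found in the camera images.
- frame: Fixed steel slide frame. Origin on the bench top under the middle of the board's home place; x runs along the rails the way the board must be pushed, z up. Base plate 8 mm thick, 190 mm wide, x = -215 to +145 mm. Two rails along x at y = 62 to 81 mm either side, tops at z = 50 mm, x = -215 to 115 mm, outer lips to z = 62 mm. Between them it is open down to the plate, and open at the -x end
- rear_notch (a point): mouth of one of the four notches, at the rail top: frame x = -70, y = -71 mm. Each rail has two, at x = -70 and +70 mm, 15 mm long and 8 mm deep
- crossbar_top (a point): middle of the top of the crossbar that closes the frame's far end: frame x = 115 to 141 mm, top at z = 57 mm
- frame_home (a point): the point where the carrier board's origin lies when it is home: 39 mm above the frame's origin
- carrier: Loose wooden carrier board, 170 (x) x 116 (y) x 16 (z) mm, 0.6 to 0.95 kg with its hub. Origin: centre of its underside; axes as the frame's. Two steel cross pins, 10 mm diameter, at x = -70 and +70 mm, 8 mm above its underside, stick out to y = +-79 mm and ride on the rail tops. It starts 65 to 115 mm short of home, underside at z = 47 mm
- carrier_rear (a point): middle of the board's rear end face, the place to push. Pushed slowly (under 60 mm/s) to the frame's +x it slides with 2 to 10 N until all four pin ends fall 8 mm into the notches (board underside 39, top 55 mm above the bench) and it stops dead; shoved fast it can overshoot by up to 30 mm. The rear end may hang on the fingertip until this is drawn back
- hub: brass three-armed tap hub bolted on the carrier board, 32 mm high, 76 mm over its arms; origin at the centre of its underside, 20 mm behind (-x) the board's middle, on the board's top face. Not to be touched
- keeper (a joint): keeper: flat aluminium bar 90 x 20 x 6 mm, turning level on a vertical pivot on the crossbar. 0 rad = along the crossbar, pointing to the frame's -y; grows clockwise seen from above; 1.57 = pointing to -x, out over the board (stop at 1.6). Starts at 0 to 0.25. Friction about 1 N at the peg; stays where left. It clears a board that is home by 3 mm; one not down blocks it
- keeper_pivot (a point): on the keeper's pivot axis, at the bar's underside; frame x = 125 mm, y = 0, z = 58 mm
- keeper_peg (a point): top of the steel peg that stands on the keeper bar, 65 mm from the pivot; peg 14 mm diameter, 34 mm tall, from z = 64 to 98 mm
- dome_a: bystander: polished brass dome, 76 mm across, 39 mm high; origin at its underside
- dome_b: bystander: polished brass dome, 76 mm across, 39 mm high; origin at its underside
- elbow: bystander: brass pipe elbow lying flat, about 60 x 55 mm, 30 mm high; origin at its underside
- compound_bar: bystander: bar of polishing compound 120 x 42 x 35 mm; origin at its underside
- jar: bystander: closed jar 60 mm across, 70 mm high; origin at its underside
- wrench: bystander: spanner lying flat; origin at its underside
- brush: bystander: bench brush lying flat; origin at its underside
Not all that is in view belongs to the job. There is more than one size of the carrier; the job needs the middle-sized.

How it is judged:
By the outcome, as a careful person would: the job done as asked, in the order asked, and still so for the second after the job is handed in, with the robot touching nothing.
It also fails if it takes over 51 s, if anything falls off the work surface, if the arm or the gripper's body presses on something with over 40 N, if the wrist force passes 120 N, or if a joint passes its speed limit or range.

### The arm

A 6-joint arm with a two-finger parallel gripper is mounted at the origin on the work surface. World frame = base frame: x ahead of the robot, y to its left, z up, the work surface at z = 0. Lengths are in mm, angles in rad, forces in N, time in s.
With the tool pointing down it reaches from about 350 to 975 mm from the base axis. Payload 7.1 kg.
Tool frame: the origin (TCP) lies midway between the tips of the shut fingers; the grasp point (between the pads) lies 19 mm behind it; z points along the fingers, y is the line along which they close (so a half turn about z gives the same grasp; the last joint's range is limited). The gripper opens to 88 mm and grips with 3 to 60 N. Pads are 20 mm wide; open, the fingers measure 115 mm over their backs; the gripper's body (75 mm by 178 mm) begins 61 mm behind the grasp point.
Start: joints at [1.196, 0.423, 1.63, -0, 1.089, -0.019], TCP at [217.681, 585.85, 222.675] pointing down, gripper open.
Joint ranges: [-3, 3], [-0.9, 2.11], [0.09, 2.58], [-1.31, 4.45], [0.11, 2.69], [-2.54, 2.54]. Speed limits (rad/s): [2.39, 2.39, 3.01, 3.14, 3.14, 3.14].

### API

Orientations are given as a rotation vector (axis times angle).
In Python, from workcell import ctrl gives the robot as it stands. The module is installed in compiled form; this text tells all that it offers.
- The arm moves only by the tool servo_tool, never from a script. Its argument "increments" is a list of rows, each a list of 7 numbers: the shift along the world's x, y, z in cm, then the turn, a rotation vector about the world's x, y, z in degrees, then the opening, from -1 (shut) to 1 (fully open). A call has 1 to 20 rows; each row is the pose to reach, as a shift and turn from the pose commanded when the call began; what a row does not reach only later rows make up. A row lasts 1/12 s, in which the tool goes at most 41.7 mm and 7.16 degrees, less where a joint would pass 70% of its speed; a pose out of reach is approached as far as the arm can. A call with a gripper value outside its range is refused whole. The fingers move at their own pace and stop on an object; the grip force is fixed at half the most. Time passes only in rows, so rows that repeat a pose let the fingers close. It gives the time, the measured TCP pose, the force, the opening and the grip force at its end, in the units of the state.
- ctrl.get_obs(): the state, without advancing time (a new reading comes with each control period).
- ctrl.get_image(name): name is "scene" or "top" or "wrist"; returns a dict with "image" (420x560x3 uint8, red, green, blue), "fx", "fy", "cx", "cy" (pixels), "k1" (the pictures are not rectified: a ray, as slopes to the right and down, at radius r is drawn at 1 + k1 r^2 times it, then the intrinsics apply), "extrinsics" (4x4, takes a point from camera to world coordinates); the wrist camera has in their place "tool_from_camera" (4x4, takes a point from camera to tool coordinates, whose origin is the TCP and whose axes are the flange's). Camera axes: x right, y up, looking along -z (the intrinsics and any distortion apply to the point x, -y, -z); pixel columns grow to the right and rows downward; lengths in mm; the calibration is good to about 2 mm. A picture is of the moment at which its call begins: read the wrist's pose just before it. There is no depth.
- ctrl.close_job(): hands the job in; it is judged then, once.
The state is a dict: "t": time; "qpos": joint angles; "qvel": joint speeds; "joint_torque": joint torques, N m; "ee_pos": TCP position; "orientation": TCP orientation; "ft_force": force on the tool from outside, world axes, zero at the start; "moment": the same for the moment, N m; "width": finger opening in mm; "grasp_force": force on a finger pad.
Only numpy, scipy, OpenCV 4.12 (cv2) and the standard library are available. Lean on these libraries where they do the work, as an engineer would, in place of code of your own. Each camera call takes 0.05 s, during which the arm holds its last target. There are 200 camera calls.

## Working session

There is one attempt and no reset: what is moved stays moved. The work goes in short steps, Python scripts to look and compute and a tool call to move; the robot and the scene stay as the last step left them, time stands still between calls to the robot, and variables do not carry over. Pictures are saved under pics/ and viewed, at most 10 in all, crops included, and the job is handed in when it is done.

Besides the shell and the picture viewer there is one more tool, called after "Emit:" by a JSON object that holds its "fn" and its "kwargs", one argument or row to a line. servo_tool: Moves the arm, as the interface text tells. Its arguments: {"type":"object","properties":{"increments":{"type":"array","items":{"type":"array","items":{"type":"number"}}}},"required":["increments"]}

```bash
mkdir -p pics; cat > h.py <<'E'
import numpy as np, cv2, pickle
from scipy.spatial.transform import Rotation as R
from workcell import ctrl
def snap(name, tag):
    o=ctrl.get_obs(); d=ctrl.get_image(name)
    if name=="wrist":
        T=np.eye(4); T[:3,:3]=R.from_rotvec(o["orientation"]).as_matrix(); T[:3,3]=o["ee_pos"]
        d["extrinsics"]=T@np.array(d["tool_from_camera"])
    cv2.imwrite(f"pics/{tag}.png", d["image"][:,:,::-1]); pickle.dump(d,open(f"pics/{tag}.pkl","wb")); return d
def load(tag): return pickle.load(open(f"pics/{tag}.pkl","rb"))
def ray(d,u,v):
    K=np.array([[d["fx"],0,d["cx"]],[0,d["fy"],d["cy"]],[0,0,1.]])
    p=cv2.undistortPoints(np.array([[[u,v]]],float),K,np.array([d["k1"],0,0,0.]))[0,0]
    E=np.array(d["extrinsics"]); return E[:3,3], E[:3,:3]@np.array([p[0],-p[1],-1.])
def onz(d,u,v,z):
    c,r=ray(d,u,v); return c+r*(z-c[2])/r[2]
def tri(views):
    A=np.zeros((3,3));b=np.zeros(3)
    for d,u,v in views:
        c,r=ray(d,u,v); r=r/np.linalg.norm(r); P=np.eye(3)-np.outer(r,r); A+=P;b+=P@c
    x=np.linalg.solve(A,b); return x
def proj(d,X):
    E=np.linalg.inv(np.array(d["extrinsics"])); p=E[:3,:3]@np.array(X,float)+E[:3,3]
    a,b=p[0]/-p[2],-p[1]/-p[2]; s=1+d["k1"]*(a*a+b*b)
    return np.array([d["cx"]+d["fx"]*a*s,d["cy"]+d["fy"]*b*s])
E
python3 - <<'E'
from h import *
for n in("top","scene"):
    d=snap(n,n+"0"); print(n,d["fx"],d["k1"],np.round(d["extrinsics"],2).tolist())
o=ctrl.get_obs(); print(o)
E
```

```text
top 384.9260588549331 0.011383259789746927 [[-0.02, 0.99, -0.1, 416.53], [-1.0, -0.02, 0.01, -34.81], [0.01, 0.1, 0.99, 1171.67], [0.0, 0.0, 0.0, 1.0]]
scene 522.9727223389388 0.005394280524984136 [[-0.89, -0.37, 0.25, 874.22], [0.45, -0.76, 0.47, 600.0], [0.02, 0.53, 0.85, 1291.93], [0.0, 0.0, 0.0, 1.0]]
{'t': 0.1, 'qpos': array([ 1.19600451e+00,  4.23719515e-01,  1.63057269e+00, -1.33224707e-05,
        1.08861465e+00, -1.90045962e-02]), 'qvel': array([-0.00011611, -0.00282519, -0.00294899,  0.00079464,  0.00149641,
        0.00043348]), 'joint_torque': array([ 1.27166699e-03, -5.45617640e+01, -2.74325502e+01,  6.46108529e-02,
        1.88563275e-02, -6.68428726e-06]), 'ee_pos': array([217.51061629, 585.41551667, 222.02353803]), 'orientation': array([-5.55873119e-01, -3.09177340e+00,  2.02792767e-03]), 'ft_force': array([-0.42606989, -0.04101713, -0.27080132]), 'moment': array([ 0.01960962, -0.03681863, -0.01047661]), 'grasp_force': 0.0, 'width': 88.02059209053836}
```

View pics/top0.png

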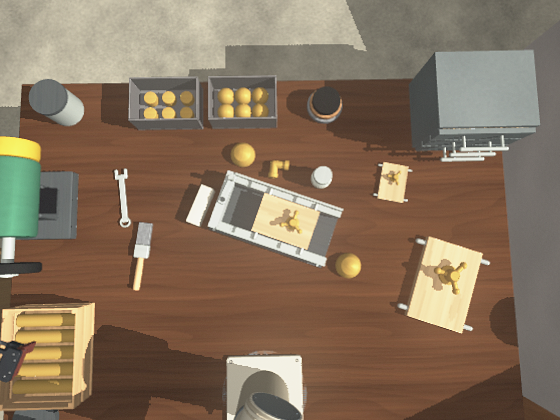

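View pics/scene0.png

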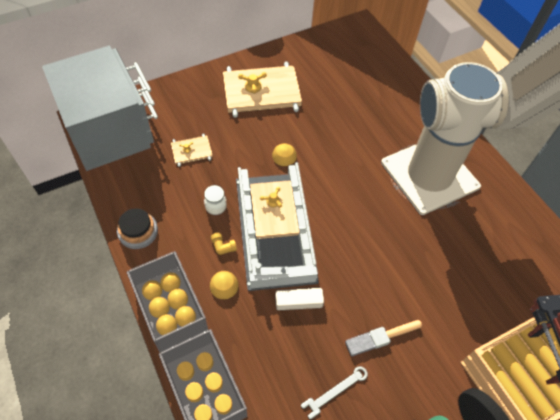

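The middle-sized board sits in the frame in both views: top view about (275,215), open end at right (335,235) and crossbar at left (220,200). In the scene view the crossbar is at (282,275). I'll zoom in on both.

```bash
python3 - <<'E'
from h import *
a=load("top0")["image"][160:280,190:350,::-1]; cv2.imwrite("pics/topc.png",cv2.resize(a,None,fx=5,fy=5,interpolation=cv2.INTER_CUBIC))
a=load("scene0")["image"][155:300,225:330,::-1]; cv2.imwrite("pics/scenec.png",cv2.resize(a,None,fx=4,fy=4,interpolation=cv2.INTER_CUBIC))
E
```

```text
(no output)
```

View pics/topc.png

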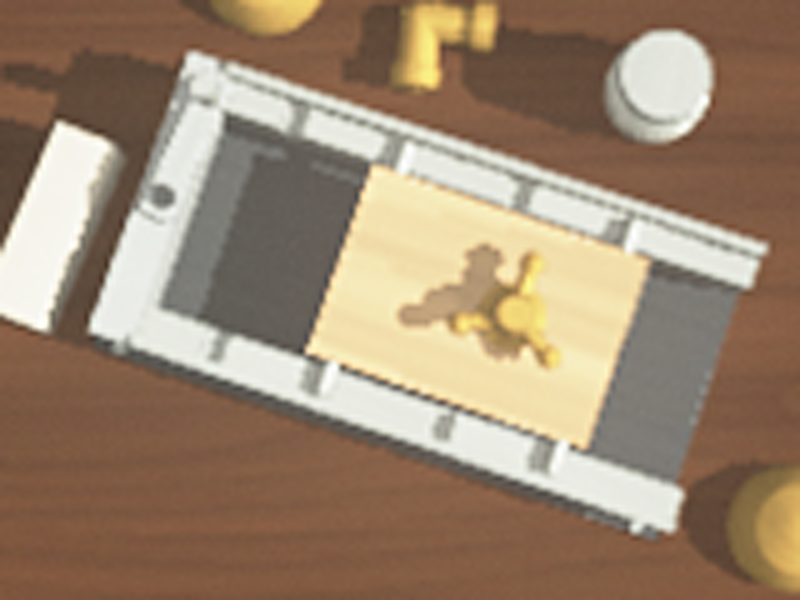

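View pics/scenec.png

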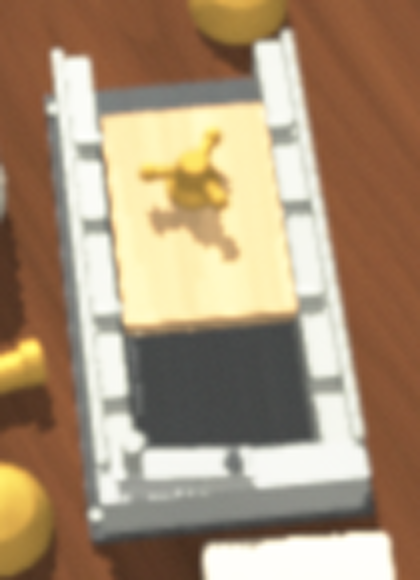

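The crops show the board's top corners at topc (372,165), (650,260), (587,445), (310,352), the pivot bolt at topc (162,196) and scenec (235,460), and the peg at the far end of the crossbar near topc (205,80). Next I measure with masks and two-view triangulation.

```bash
python3 - <<'E'
from h import *
T,S=load("top0"),load("scene0")
def corners(d,box):
    x0,y0,x1,y1=box; im=d["image"][y0:y1,x0:x1]; im=cv2.resize(im,None,fx=4,fy=4,interpolation=cv2.INTER_CUBIC)
    hsv=cv2.cvtColor(im,cv2.COLOR_RGB2HSV)
    m=cv2.inRange(hsv,(12,50,190),(30,150,255)); m=cv2.morphologyEx(m,cv2.MORPH_OPEN,np.ones((5,5)))
    c=max(cv2.findContours(m,0,2)[0],key=cv2.contourArea); h=cv2.convexHull(c)
    for e in range(8,60,2):
        a=cv2.approxPolyDP(h,e,True)
        if len(a)<=4: break
    return [((p[0]+.5)/4-.5+np.array([x0,y0])) for p in a]
ct=corners(T,(190,160,350,280)); cs=corners(S,(225,155,330,300))
print(np.round(ct,1).tolist(),np.round(cs,1).tolist())
# match by plane z=63
wt=[onz(T,*p,63) for p in ct]; ws=[onz(S,*p,63) for p in cs]
P=[]
for p,w in zip(ct,wt):
    j=min(range(4),key=lambda j:np.linalg.norm(ws[j]-w)); X=tri([(T,*p),(S,*cs[j])]); P.append(X); print("z63",w.round(1),ws[j].round(1),"tri",X.round(1))
for k in range(4): print("edge",np.round(wt[k]-wt[k-1],1)[:2],np.linalg.norm(wt[k]-wt[k-1]).round(1),np.linalg.norm(ws[k]-ws[k-1]).round(1))
tc=lambda u,v:(190+(u+.5)/5-.5,160+(v+.5)/5-.5)
sc=lambda u,v:(225+(u+.5)/4-.5,155+(v+.5)/4-.5)
print("pivot",tri([(T,*tc(162,196)),(S,*sc(235,460))]).round(1), onz(T,*tc(162,196),64).round(1),onz(S,*sc(235,460),64).round(1))
for z,u,v in[(62,188,55),(62,768,245),(57,95,335),(62,683,490)]: print("fr",onz(T,*tc(u,v),z).round(1))
print("peg top",onz(T,*tc(205,75),98).round(1),onz(S,*sc(133,440),98).round(1))
E
```

```text
[[264.1, 192.6], [319.1, 211.6], [306.6, 249.1], [250.9, 230.1]] [[289.9, 180.1], [298.9, 231.9], [256.4, 236.1], [249.4, 184.4]]
z63 [581.2  -9.7  63. ] [581.4  -6.1  63. ] tri [581.1  -9.   58.4]
z63 [ 522.9 -168.    63. ] [ 525.8 -165.4   63. ] tri [ 523.8 -169.    56.8]
z63 [ 415.6 -128.9   63. ] [ 415.4 -127.8   63. ] tri [ 415.2 -128.8   61.8]
z63 [472.9  30.1  63. ] [473.1  32.7  63. ] tri [472.5  30.7  59.7]
edge [108.3 -39.8] 115.4 116.7
edge [ -58.4 -158.4] 168.8 170.5
edge [-107.3   39.1] 114.2 115.1
edge [ 57.3 159. ] 169.1 168.7
pivot [563.9 113.2  65.7] [565.2 112.6  64. ] [562.4 113.3  64. ]
fr [648.4  97.4  62. ]
fr [ 530.5 -238.2   62. ]
fr [485.7 152.6  57. ]
fr [ 390.5 -184.4   62. ]
peg top [629.2  83.5  98. ] [622.2  86.2  98. ]
```

The results agree with each other:
- **Yaw:** the frame x axis is at about 70° yaw, direction (0.342, 0.940).
- **Board:** the rear face middle is at about (469.5, -148), 68 mm from home with under 1 mm lateral offset.
- **Pivot:** (564, 113).
- **Peg:** about (626, 86).

The board edges measured 114 to 117 and 169 to 170 mm against 116 and 170 given, and the triangulated heights were 57 to 62 mm against 63 given. Now I move to behind the board.

Emit:
{"fn": "servo_tool", "kwargs": {
  "increments": [
    [6,-19,0,0,0,-22.4,0],
    [12,-38,0,0,0,-44.8,0],
    [18,-57,0,0,0,-67.2,0],
    [24,-76.6,0,0,0,-89.6,0],
    [24,-76.6,0,0,0,-89.6,0],
    [24,-76.6,0,0,0,-89.6,0],
    [24,-76.6,0,0,0,-89.6,0],
    [24,-76.6,0,0,0,-89.6,0],
    [24,-76.6,0,0,0,-89.6,0],
    [24,-76.6,0,0,0,-89.6,0],
    [24,-76.6,0,0,0,-89.6,0],
    [24,-76.6,0,0,0,-89.6,0],
    [24,-76.6,0,0,0,-89.6,0],
    [24,-76.6,0,0,0,-89.6,0],
    [24,-76.6,0,0,0,-89.6,0],
    [24,-76.6,0,0,0,-89.6,0],
    [24,-76.6,0,0,0,-89.6,0],
    [24,-76.6,0,0,0,-89.6,0],
    [24,-76.6,0,0,0,-89.6,0],
    [24,-76.6,0,0,0,-89.6,0]
  ]
}}

```text
t: 1.77
ee_pos: [459.3, -185.0, 222.8]
orientation: [2.574, 1.797, 0.001]
ft_force: [0.5, 0.6, 0.0]
width: 44.0
grasp_force: 0.0
```

```bash
python3 - <<'E'
from h import *
d=snap("wrist","w1"); o=ctrl.get_obs(); print(o["ee_pos"].round(1),o["orientation"].round(3),d["fx"],d["k1"])
for n,X in dict(rearL=[415.6,-128.9,63],rearR=[523.5,-167,63],pivot=[564,113,64],peg=[626,86,98]).items(): print(n,proj(d,X).round(0))
E
```

```text
[ 459.1 -184.3  222.6] [2.575 1.796 0.   ] 370.64390693999155 -0.04544844777606674
rearL [211. 152.]
rearR [344. 150.]
pivot [ 274. -230.]
peg [ 378. -265.]
```

View pics/w1.png

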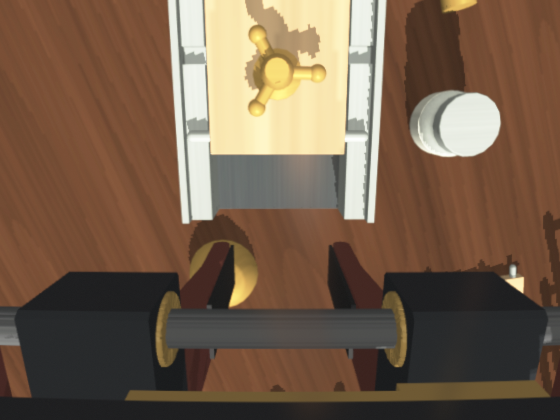

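The wrist picture shows the board's rear edge at row 154, columns 211 to 345, within about 2 px of the prediction (150 to 152, 211 to 344). The channel behind it is open, and the dome at (223,273) is clear of the descent. Going down behind the board now.

Emit:
{"fn": "servo_tool", "kwargs": {
  "increments": [
    [0,0,-2,0,0,0,0],
    [0,0,-5,0,0,0,0],
    [0,0,-8,0,0,0,0],
    [0,0,-11,0,0,0,0],
    [0,0,-14,0,0,0,0],
    [0,0,-16,0,0,0,0],
    [0,0,-17,0,0,0,0],
    [0,0,-17.7,0,0,0,0],
    [0,0,-17.7,0,0,0,0],
    [0,0,-17.7,0,0,0,0],
    [0,0,-17.7,0,0,0,0]
  ]
}}

```text
t: 2.73
ee_pos: [458.5, -180.3, 46.8]
orientation: [2.572, 1.801, 0.002]
ft_force: [0.6, 0.8, 0.1]
width: 43.9
grasp_force: 0.0
```

Emit:
{"fn": "servo_tool", "kwargs": {
  "increments": [
    [0.14,0.38,0,0,0,0,0],
    [0.27,0.75,0,0,0,0,0],
    [0.41,1.13,0,0,0,0,0],
    [0.51,1.41,0,0,0,0,0],
    [0.62,1.69,0,0,0,0,0],
    [0.72,1.97,0,0,0,0,0],
    [0.82,2.26,0,0,0,0,0],
    [0.92,2.54,0,0,0,0,0],
    [1.03,2.82,0,0,0,0,0],
    [1.13,3.1,0,0,0,0,0],
    [1.23,3.38,0,0,0,0,0],
    [1.33,3.67,0,0,0,0,0],
    [1.44,3.95,0,0,0,0,0],
    [1.54,4.23,0,0,0,0,0],
    [1.64,4.51,0,0,0,0,0],
    [1.74,4.79,0,0,0,0,0]
  ]
}}

```text
t: 4.07
ee_pos: [475.0, -132.8, 45.8]
orientation: [2.572, 1.802, -0.001]
ft_force: [-2.8, -6.4, 2.1]
width: 43.9
grasp_force: 3.6
```

Emit:
{"fn": "servo_tool", "kwargs": {
  "increments": [
    [0.1,0.28,0,0,0,0,0],
    [0.21,0.56,0,0,0,0,0],
    [0.31,0.85,0,0,0,0,0],
    [0.41,1.13,0,0,0,0,0],
    [0.51,1.41,0,0,0,0,0],
    [0.62,1.69,0,0,0,0,0],
    [0.72,1.97,0,0,0,0,0],
    [0.82,2.26,0,0,0,0,0],
    [0.92,2.54,0,0,0,0,0],
    [1.03,2.82,0,0,0,0,0],
    [1.13,3.1,0,0,0,0,0]
  ]
}}

```text
t: 4.98
ee_pos: [486.2, -101.5, 45.7]
orientation: [2.573, 1.802, -0.001]
ft_force: [0.5, -1.6, -1.0]
width: 43.9
grasp_force: 0.7
```

Emit:
{"fn": "servo_tool", "kwargs": {
  "increments": [
    [0.07,0.19,0,0,0,0,0],
    [0.14,0.38,0,0,0,0,0],
    [0.21,0.56,0,0,0,0,0]
  ]
}}

```text
t: 5.23
ee_pos: [488.4, -95.8, 45.6]
orientation: [2.573, 1.803, -0.001]
ft_force: [-2.2, -5.3, 1.0]
width: 43.7
grasp_force: 3.0
```

Emit:
{"fn": "servo_tool", "kwargs": {
  "increments": [
    [0.05,0.14,0,0,0,0,0],
    [0.1,0.28,0,0,0,0,0]
  ]
}}

```text
t: 5.4
ee_pos: [489.1, -93.5, 45.6]
orientation: [2.572, 1.804, -0.002]
ft_force: [-6.4, -19.6, 2.4]
width: 44.1
grasp_force: 10.1
```

Emit:
{"fn": "servo_tool", "kwargs": {
  "increments": [
    [0.05,0.14,0,0,0,0,0],
    [0.1,0.28,0,0,0,0,0]
  ]
}}

```text
t: 5.57
ee_pos: [489.2, -93.2, 45.7]
orientation: [2.568, 1.805, -0.007]
ft_force: [-11.5, -38.8, 3.4]
width: 43.8
grasp_force: 20.0
```

The force jumps at the predicted place, so the board has stopped dead. I draw back along the channel to free the rear end, then lift clear.

Emit:
{"fn": "servo_tool", "kwargs": {
  "increments": [
    [-0.17,-0.47,0,0,0,0,0],
    [-0.5,-1.4,0,0,0,0,0],
    [-1,-2.8,0,0,0,0,0],
    [-1.5,-4.2,0,0,0,0,0],
    [-1.5,-4.2,0,0,0,0,0],
    [-1.5,-4.2,3,0,0,0,-1],
    [-1.5,-4.2,6,0,0,0,-1],
    [-1.5,-4.2,9,0,0,0,-1],
    [-1.5,-4.2,12,0,0,0,-1],
    [-1.5,-4.2,15,0,0,0,-1],
    [-1.5,-4.2,15,0,0,0,-1],
    [-1.5,-4.2,15,0,0,0,-1]
  ]
}}

```text
t: 6.57
ee_pos: [476.7, -131.9, 197.3]
orientation: [2.571, 1.801, 0.004]
ft_force: [0.1, 0.3, -0.0]
width: 2.2
grasp_force: 0.0
```

```bash
python3 - <<'E'
from h import *
T,S,W=snap("top","top1"),snap("scene","scene1"),snap("wrist","w2")
a=cv2.resize(T["image"][160:280,190:350,::-1],(480,360),interpolation=cv2.INTER_CUBIC)
b=cv2.resize(S["image"][170:290,225:330,::-1],(315,360),interpolation=cv2.INTER_CUBIC)
cv2.imwrite("pics/c1.png",np.hstack([a,b]))
u=np.array([.342,.94,0]);v=np.array([-.94,.342,0]);h=np.array([564,113,0])-125*u
for z in (55,63):
  for x,y in((-85,58),(-85,-58),(85,58),(85,-58)):
    X=h+x*u+y*v+[0,0,z]; print(z,x,y,"top",((proj(T,X)-[190,160])*3).round(0),"sc",((proj(S,X)-[225,170])*3+[480,0]).round(0),"w",proj(W,X).round(1))
E
```

```text
55 -85 58 top [282. 246.] sc [685.  94.] w [209.2 138.7]
55 -85 -58 top [320. 132.] sc [561. 105.] w [353.9 138.7]
55 85 58 top [116. 188.] sc [712. 256.] w [ 200.3 -101.4]
55 85 -58 top [156.  76.] sc [581. 269.] w [ 363.  -101.5]
63 -85 58 top [282. 245.] sc [685.  89.] w [207.2 139.3]
63 -85 -58 top [321. 132.] sc [561. 100.] w [355.9 139.3]
63 85 58 top [115. 188.] sc [713. 252.] w [ 197.9 -107.8]
63 85 -58 top [155.  75.] sc [581. 265.] w [ 365.4 -107.9]
```

View pics/c1.png

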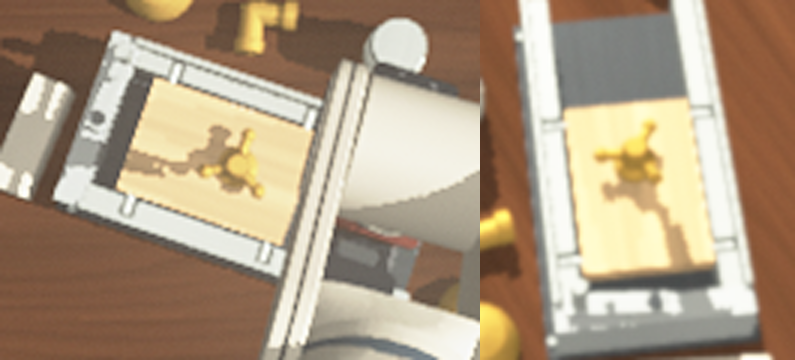

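View pics/w2.png

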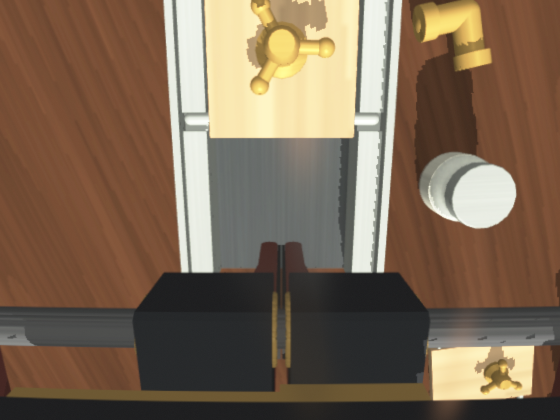

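```bash
python3 - <<'E'
from h import *
W0,W,S0,S=load("w1"),load("w2"),load("scene0"),load("scene1")
def mask(d): return cv2.inRange(cv2.cvtColor(d["image"],cv2.COLOR_RGB2HSV),(12,40,170),(30,150,255))
for n,d,r0 in(("w1",W0,150),("w2",W,134)):
    m=mask(d)
    for r in(r0-50,r0-30,r0-15,r0):
        c=np.where(m[r,150:400]>0)[0]+150; print(n,r,c.min(),c.max(),len(c),end=" | ")
    col=np.where(m[100:200,300]>0)[0]+100; print("rear row",col.max())
    # width of top at given row for z candidates
    for z in(55,63):
        for r in (r0-15,r0):
            L,Rr=(c.min()-.5,c.max()+.5); 
            c=np.where(m[r,150:400]>0)[0]+150
            print("  z",z,"row",r,"width",np.linalg.norm(onz(d,c.min()-.5,r,z)-onz(d,c.max()+.5,r,z)).round(1))
for n,d in(("s0",S0),("s1",S)):
    im=cv2.resize(d["image"][155:300,225:330],None,fx=4,fy=4,interpolation=cv2.INTER_CUBIC)
    m=cv2.inRange(cv2.cvtColor(im,cv2.COLOR_RGB2HSV),(12,50,190),(30,150,255));m=cv2.morphologyEx(m,cv2.MORPH_OPEN,np.ones((5,5)))
    h=cv2.convexHull(max(cv2.findContours(m,0,2)[0],key=cv2.contourArea))
    for e in range(8,60,2):
        a=cv2.approxPolyDP(h,e,True)
        if len(a)<=4: break
    P=[(p[0]+.5)/4-.5+[225,155] for p in a]
    for z in(55,63): print(n,z,[onz(d,*p,z)[:2].round(1).tolist() for p in P],[np.linalg.norm(onz(d,*P[i],z)-onz(d,*P[i-1],z)).round(1) for i in range(4)])
E
```

```text
w1 100 208 346 135 | w1 120 209 345 137 | w1 135 210 344 135 | w1 150 177 344 136 | rear row 154
  z 55 row 135 width 117.9
  z 55 row 150 width 148.3
  z 63 row 135 width 115.1
  z 63 row 150 width 144.6
w2 84 208 355 148 | w2 104 208 354 147 | w2 119 209 354 146 | w2 134 209 353 145 | rear row 137
  z 55 row 119 width 115.7
  z 55 row 134 width 115.9
  z 63 row 119 width 112.6
  z 63 row 134 width 112.8
s0 55 [[412.4, -132.5], [470.5, 29.0], [579.5, -10.0], [523.5, -170.3]] [np.float64(117.4), np.float64(171.6), np.float64(115.8), np.float64(169.8)]
s0 63 [[415.4, -127.8], [473.1, 32.7], [581.4, -6.1], [525.8, -165.4]] [np.float64(116.7), np.float64(170.5), np.float64(115.1), np.float64(168.7)]
s1 55 [[438.1, -61.5], [496.4, 100.2], [605.2, 60.4], [547.5, -99.5]] [np.float64(115.8), np.float64(171.8), np.float64(115.9), np.float64(169.9)]
s1 63 [[441.0, -57.2], [498.8, 103.4], [606.9, 63.8], [549.6, -94.9]] [np.float64(115.0), np.float64(170.7), np.float64(115.1), np.float64(168.8)]
```

The wrist view puts the rear edge at rows 137 to 138, columns 209 to 354. At z = 55 that gives 115.8 mm wide, against 112.7 mm at z = 63, so the rear end is down. The top and scene views agree with x at home. I still need to check the front end and the keeper from above.

Emit:
{"fn": "servo_tool", "kwargs": {
  "increments": [
    [1,3,0,0,0,0,-1],
    [2,6,0,0,0,0,-1],
    [3.1,8.5,0,0,0,0,-1],
    [3.1,8.5,0,0,0,0,-1],
    [3.1,8.5,0,0,0,0,-1],
    [3.1,8.5,0,0,0,0,-1]
  ]
}}

```text
t: 7.22
ee_pos: [505.6, -47.1, 194.5]
orientation: [-2.571, -1.802, 0.003]
ft_force: [0.4, 0.3, -0.4]
width: 0.5
grasp_force: 0.0
```

```bash
python3 - <<'E'
from h import *
d=snap("wrist","w3"); print(ctrl.get_obs()["ee_pos"].round(1))
u=np.array([.342,.94,0]);v=np.array([-.94,.342,0]);p=np.array([564,113,0.])
print("pivot",proj(d,p+[0,0,64]).round(1),"peg0",proj(d,p-65*v+[0,0,98]).round(1),"front",[proj(d,p-40*u+y*v+[0,0,55]).round(1) for y in(58,-58)])
E
```

```text
[505.6 -47.5 194.7]
pivot [282.  -32.1] peg0 [386.4 -52.3] front [array([205. ,  31.1]), array([358.9,  31.1])]
```

View pics/w3.png

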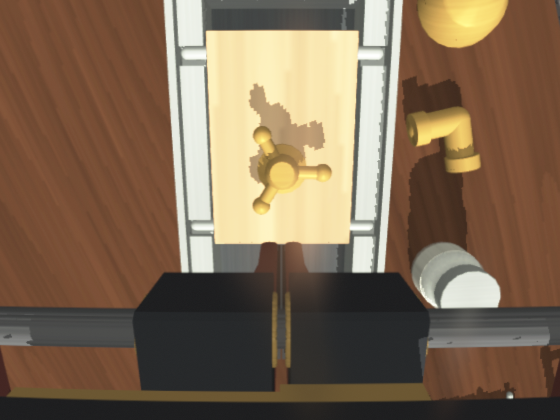

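The front edge is at row 31, columns 207 to 358. I predicted row 31.1, columns 205 to 359 for a board that is home with its top at z = 55. All four pins lie in line with the rails, so the board is fully home. Next I go out beyond the crossbar, behind the peg, and down.

Emit:
{"fn": "servo_tool", "kwargs": {
  "increments": [
    [3,4,0,0,0,0,-1],
    [6,8,0,0,0,0,-1],
    [9,12,0,0,0,0,-1],
    [12,16,0,0,0,0,-1],
    [13.1,17.1,0,0,0,0,-1],
    [13.1,17.1,0,0,0,0,-1],
    [13.1,17.1,0,0,0,0,-1],
    [13.1,17.1,0,0,0,0,-1],
    [13.1,17.1,-3,0,0,0,-1],
    [13.1,17.1,-6,0,0,0,-1],
    [13.1,17.1,-9,0,0,0,-1],
    [13.1,17.1,-11,0,0,0,-1],
    [13.1,17.1,-12,0,0,0,-1],
    [13.1,17.1,-12,0,0,0,-1],
    [13.1,17.1,-12,0,0,0,-1],
    [13.1,17.1,-12,0,0,0,-1]
  ]
}}

```text
t: 8.6
ee_pos: [638.4, 123.4, 77.3]
orientation: [2.573, 1.801, 0.003]
ft_force: [-0.1, 0.2, 0.1]
width: 0.9
grasp_force: 0.0
```

```bash
cat > arc.py <<'E'
from h import *
import sys
o=ctrl.get_obs(); e=o["ee_pos"]; print(e.round(1),o["orientation"].round(3),o["ft_force"].round(1))
u=np.array([.342,.94,0]);v=np.array([-.94,.342,0]);p=np.array([564,113,0.])
th=lambda w:np.arctan2(-(w@u),-(w@v))
print("tool angle about pivot",th(e-p).round(3),"radius",np.linalg.norm((e-p)[:2]).round(1))
rv=o["orientation"]; yaw=2*np.arctan2(rv[1],rv[0])-np.pi/2; print("tool y yaw",np.degrees(yaw).round(1)%180)
for t in map(float,sys.argv[1:]):   # peg angle wanted -> tool shift
    r=-np.cos(t)*v-np.sin(t)*u; tt=np.sin(t)*v-np.cos(t)*u
    F=p+65*r-17*tt; print(t,"shift cm",((F-e)/10)[:2].round(2),"turn",np.degrees(-t).round(1))
E
python3 arc.py 0 .2 .4 .6 .8 1.0 1.2 1.4 1.57
```

```text
[638.4 123.4  77.3] [2.573 1.801 0.003] [-0.1  0.2  0.1]
tool angle about pivot -0.488 radius 75.1
tool y yaw 160.0
0.0 shift cm [-0.74 -1.66] turn -0.0
0.2 shift cm [-1.   -2.98] turn -11.5
0.4 shift cm [-1.52 -4.22] turn -22.9
0.6 shift cm [-2.27 -5.33] turn -34.4
0.8 shift cm [-3.22 -6.27] turn -45.8
1.0 shift cm [-4.35 -7.01] turn -57.3
1.2 shift cm [-5.59 -7.5 ] turn -68.8
1.4 shift cm [-6.91 -7.74] turn -80.2
1.57 shift cm [-8.06 -7.73] turn -90.0
```

Emit:
{"fn": "servo_tool", "kwargs": {
  "increments": [
    [-0.37,-0.83,0,0,0,0,-1],
    [-0.74,-1.66,0,0,0,0,-1],
    [-0.8,-2.0,0,0,0,-2.9,-1],
    [-0.86,-2.33,0,0,0,-5.7,-1],
    [-0.93,-2.66,0,0,0,-8.6,-1],
    [-1.0,-2.98,0,0,0,-11.5,-1],
    [-1.12,-3.3,0,0,0,-14.3,-1],
    [-1.24,-3.62,0,0,0,-17.2,-1],
    [-1.38,-3.93,0,0,0,-20,-1],
    [-1.52,-4.22,0,0,0,-22.9,-1],
    [-1.7,-4.51,0,0,0,-25.8,-1],
    [-1.88,-4.79,0,0,0,-28.6,-1],
    [-2.07,-5.07,0,0,0,-31.5,-1],
    [-2.27,-5.33,0,0,0,-34.4,-1],
    [-2.5,-5.58,0,0,0,-37.2,-1],
    [-2.73,-5.82,0,0,0,-40.1,-1],
    [-2.97,-6.05,0,0,0,-43,-1],
    [-3.22,-6.27,0,0,0,-45.8,-1]
  ]
}}

```text
t: 10.1
ee_pos: [605.4, 60.5, 76.7]
orientation: [3.072, 0.655, 0.003]
ft_force: [0.3, 1.1, 0.2]
width: 0.7
grasp_force: 0.4
```

```bash
python3 arc.py .8 .9 1.0 1.1 1.2 1.3 1.4 1.5 1.57; python3 - <<'E'
from h import *
d=snap("scene","s2"); a=d["image"][170:310,215:330,::-1]; cv2.imwrite("pics/s2c.png",cv2.resize(a,None,fx=4,fy=4,interpolation=cv2.INTER_CUBIC))
E
```

```text
[605.4  60.5  76.7] [3.072e+00 6.550e-01 3.000e-03] [0.3 1.1 0.2]
tool angle about pivot 0.554 radius 66.8
tool y yaw 114.1
0.8 shift cm [0.07 0.01] turn -45.8
0.9 shift cm [-0.47 -0.38] turn -51.6
1.0 shift cm [-1.05 -0.72] turn -57.3
1.1 shift cm [-1.66 -1.  ] turn -63.0
1.2 shift cm [-2.3  -1.22] turn -68.8
1.3 shift cm [-2.95 -1.37] turn -74.5
1.4 shift cm [-3.62 -1.46] turn -80.2
1.5 shift cm [-4.29 -1.47] turn -85.9
1.57 shift cm [-4.76 -1.45] turn -90.0
```

View pics/s2c.png

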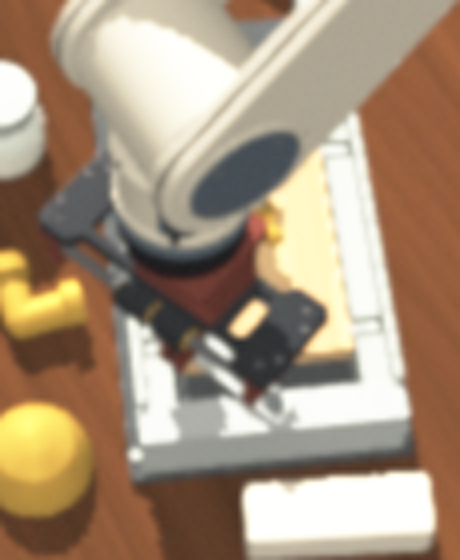

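The keeper bar now runs from the pivot (280,412) up-left under the gripper, so it is turning with the peg at about 1 N. Continuing the arc.

Emit:
{"fn": "servo_tool", "kwargs": {
  "increments": [
    [-0.2,-0.19,0,0,0,-2.9,-1],
    [-0.47,-0.38,0,0,0,-5.8,-1],
    [-0.76,-0.56,0,0,0,-8.6,-1],
    [-1.05,-0.72,0,0,0,-11.5,-1],
    [-1.35,-0.87,0,0,0,-14.4,-1],
    [-1.66,-1.0,0,0,0,-17.2,-1],
    [-1.98,-1.12,0,0,0,-20.1,-1],
    [-2.3,-1.22,0,0,0,-23,-1],
    [-2.62,-1.3,0,0,0,-25.8,-1],
    [-2.95,-1.37,0,0,0,-28.7,-1],
    [-3.28,-1.42,0,0,0,-31.5,-1],
    [-3.62,-1.46,0,0,0,-34.4,-1],
    [-3.95,-1.47,0,0,0,-37.2,-1],
    [-4.29,-1.47,0,0,0,-40.1,-1],
    [-4.5,-1.46,0,0,0,-42,-1],
    [-4.5,-1.46,0,0,0,-42,-1]
  ]
}}

```text
t: 11.48
ee_pos: [560.1, 46.2, 76.4]
orientation: [-3.104, 0.486, -0.001]
ft_force: [-0.1, 0.5, 0.3]
width: 0.6
grasp_force: 0.0
```

```bash
python3 arc.py 1.55 1.57 1.59
```

```text
[560.1  46.2  76.4] [-3.104e+00  4.860e-01 -1.000e-03] [-0.1  0.5  0.3]
tool angle about pivot 1.28 radius 66.9
tool y yaw 72.19999999999999
1.55 shift cm [-0.1  -0.02] turn -88.8
1.57 shift cm [-0.23 -0.01] turn -90.0
1.59 shift cm [-0.37  0.  ] turn -91.1
```

Emit:
{"fn": "servo_tool", "kwargs": {
  "increments": [
    [-0.1,-0.01,0,0,0,-1,-1],
    [-0.2,-0.01,0,0,0,-2,-1],
    [-0.2,-0.01,0,0,0,-2,-1]
  ]
}}

```text
t: 11.73
ee_pos: [558.4, 46.3, 76.0]
orientation: [-3.095, 0.541, -0.001]
ft_force: [0.2, -0.7, 0.2]
width: 0.3
grasp_force: 0.4
```

Emit:
{"fn": "servo_tool", "kwargs": {
  "increments": [
    [1.4,-0.5,0,0,0,0,-1],
    [2.8,-1,0,0,0,0,-1],
    [4.2,-1.5,0,0,0,0,-1],
    [5.6,-2,0,0,0,0,-1],
    [5.6,-2,3,0,0,0,-1],
    [5.6,-2,6,0,0,0,-1],
    [5.6,-2,9,0,0,0,-1],
    [5.6,-2,12,0,0,0,-1],
    [5.6,-2,15,0,0,0,-1],
    [3,-1,17,0,0,0,-1],
    [0,0,17,0,0,0,-1],
    [-3,2,17,0,0,0,-1],
    [-6,4,17,0,0,0,-1],
    [-8,6,17,0,0,0,-1],
    [-8,6,17,0,0,0,-1],
    [-8,6,17,0,0,0,-1],
    [-8,6,17,0,0,0,-1]
  ]
}}

```text
t: 13.15
ee_pos: [478.9, 106.5, 246.0]
orientation: [-3.095, 0.538, -0.001]
ft_force: [0.5, 0.1, -0.2]
width: 0.5
grasp_force: 0.0
```

```bash
python3 - <<'E'
from h import *
d=snap("wrist","w4"); print(ctrl.get_obs()["ee_pos"].round(1))
u=np.array([.342,.94,0]);v=np.array([-.94,.342,0]);p=np.array([564,113,0.])
for n,X in dict(pivot=p+[0,0,64],pegtop=p-65*u+[0,0,98],tipL=p-85*u+10*v+[0,0,64],tipR=p-85*u-10*v+[0,0,64]).items(): print(n,proj(d,X).round(1))
E
```

```text
[479.1 106.3 245.8]
pivot [241.8 104.7]
pegtop [318.2 103.6]
tipL [336.4 116.7]
tipR [337.2  93.6]
```

View pics/w4.png

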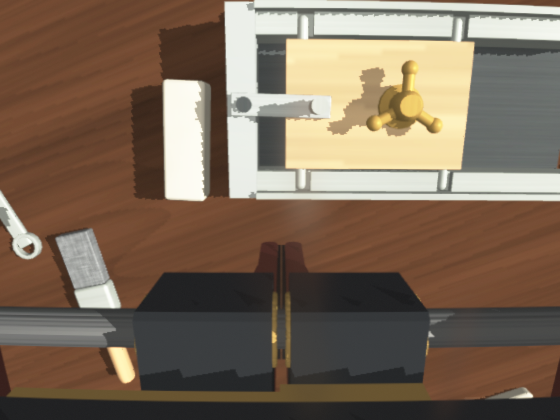

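The last picture shows the keeper lying along the frame's axis over the board: pivot at (242,104), peg top at (320,106), bar tip near (330,106). The board is still flat and in place. I get its exact angle from the bar's edges numerically.

```bash
python3 - <<'E'
from h import *
d=load("w4"); hsv=cv2.cvtColor(d["image"],cv2.COLOR_RGB2HSV)
top=[];bot=[];b1=[];b2=[]
for c in range(290,327,2):
    s=np.where(hsv[80:135,c,1]<50)[0]+80
    top.append(onz(d,c,s.min()-.5,64)[:2]);bot.append(onz(d,c,s.max()+.5,64)[:2])
    if c in(290,308,326):print(c,s.min(),s.max(),len(s))
y=cv2.inRange(hsv,(12,40,150),(32,170,255))
for c in range(292,455,4):
    s=np.where(y[20:190,c]>0)[0]+20; b1.append(onz(d,c,s.min()-.5,55)[:2]);b2.append(onz(d,c,s.max()+.5,55)[:2])
def ang(P):
    l=cv2.fitLine(np.array(P,np.float32),cv2.DIST_HUBER,0,.01,.01).ravel(); a=np.degrees(np.arctan2(l[1],l[0]))%180; return a,l[2:]
for n,P in(("bartop",top),("barbot",bot),("b1",b1),("b2",b2)): print(n,ang(P)[0].round(2),ang(P)[1].round(1))
print("width",np.mean([np.linalg.norm(a-b) for a,b in zip(top,bot)]).round(1))
E
```

```text
290 94 116 23
308 95 117 23
326 96 117 22
bartop 69.47 [551.2  51.5]
barbot 69.56 [533.   59.5]
b1 70.0 [578.5 -15.9]
b2 69.93 [462.2   3.3]
width 19.8
```

The bar lies at 69.5° against the board's 70.0°, so the keeper is at about 1.58 rad, and the bar's measured width is 19.8 mm against 20 given. The arm is clear, so I hand in.

```bash
python3 -c "
from workcell import ctrl
print(ctrl.get_obs()['ft_force'].round(1)); print(ctrl.close_job())"
```

```text
[-0.   0.8 -0. ]
the job is handed in; nothing more can be done
None
```

The job is handed in: the board is home and flat in its notches, the keeper points straight out over it at about 1.58 rad, and the arm finished clear after about 13 s; the hand-in gave no verdict.

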